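Balance the plane-chest lid for fitting its stay

ROBOT

A 6-joint arm with a two-finger parallel gripper is mounted at the origin on the work surface. World frame = base frame: x ahead of the robot, y to its left, z up, the work surface at z = 0. Lengths are in m, angles in rad, forces in N, time in s.
With the tool pointing down it reaches from about 0.375 to 0.975 m from the base axis. Payload 3.8 kg.
Tool frame: the origin (TCP) lies midway between the tips of the shut fingers; the grasp point (between the pads) lies 19 mm behind it; x points along the fingers, y is the direction in which the jaws open and shut, and the axes are right-handed (so a half turn about x gives the same grasp; the last joint's range is limited). The gripper opens to 88 mm and grips with 3 to 60 N. Pads are 18 mm wide; open, the fingers measure 123 mm over their backs; the gripper's body (75 mm by 187 mm) begins 45 mm behind the grasp point.
Start: joints at [1.283, 0.264, 1.604, -0, 1.274, -0.037], TCP at [0.168, 0.654, 0.239] pointing down, gripper open.
Joint ranges: [-2.63, 2.63], [-0.94, 2.18], [0.31, 2.57], [-1.31, 4.45], [0, 2.66], [-2.55, 2.55]. Speed limits (rad/s): [2.57, 2.57, 3.14, 3.14, 3.14, 3.14].

INTERFACE

Orientations are given as a rotation vector (axis times angle).
In Python, from cell import manip, inverse_kinematics, cams, order gives the robot as it stands. Calls block until the motion is done:
- manip.move_pose(position, orientation): joint-space move of the TCP to a pose.
- manip.move_linear(position, rate=0.15, rot=None): straight line of the TCP; rot=None keeps the orientation; rate is the mean speed in m/s.
- manip.set_joints(angles): joint-space move.
- manip.set_gripper(opening, force=None): finger opening in m; force is the grip in N (None keeps the last); returns when the fingers have stopped.
- manip.dwell(seconds).
- inverse_kinematics(position, orientation): joint angles nearest the present ones, or None.
- manip.state(): the state.
- cams.capture(name): name is "scene" or "top" or "wrist"; returns a dict with "image" (420x560x3 uint8, blue, green, red), "z_map" (420x560 float32, m along the optical axis (not along the pixel's ray), 0 where there is no reading), "intrinsics" (3x3 intrinsics, pixels), "k1" (the pictures are not rectified: a ray, as slopes to the right and down, at radius r is drawn at 1 + k1 r^2 times it, then the intrinsics apply), "position" and "orientation" of the camera in the world; the wrist camera has in their place "T_tool_cam" (4x4, takes a point from camera to tool coordinates, whose origin is the TCP and whose axes are the tool frame's). Camera axes: x right, y down, z forward; pixel columns grow to the right and rows downward; lengths in m; the calibration is good to about 2 mm. A picture is of the moment at which its call begins: read the wrist's pose just before it.
A pose or a line that the arm cannot do raises manip.IKError and nothing moves.
- order.close_job(): hands the job in, once; it reports no verdict.
The state is a dict: "clock": time; "joint_pos": joint angles; "joint_velocities": joint speeds; "tau": joint torques, N m; "tool_pos": TCP position; "tcp_rot": TCP orientation; "contact_force": force on the tool from outside, world axes, zero at the start; "moment": the same for the moment, N m; "gripper_width": finger opening in m.
Only numpy, scipy, OpenCV 4.12 (cv2) and the standard library are available. Lean on these libraries where they do the work, as an engineer would, in place of code of your own. Each camera call takes 0.05 s, during which the arm holds its last target.

TASK

The stay has been taken off the lid of the plywood plane chest, so nothing keeps the lid from dropping shut or flopping over backwards. First clear the ear defenders off the shut lid: hang them by the headband over the steel rail of the hanger and let go of them; then raise the lid gently to the point where it balances on its hinges. Finish while still gripping the lid there, in balance and steady, ready for the new stay to be screwed on: do not let it drop or go over backwards, and leave the stay, screwdriver and try square where they lie.

Things in the scene. Friction and masses are not known exactly. Their poses are not given: they have to be found in the camera images.
- chest: Birch-plywood plane chest, fixed to the bench: box 200 (x) x 300 (y) x 95 mm high, plus the lid on top, 50 mm high, so the shut lid's top face is 145 mm above the bench. Origin at the centre of the box's underside; x points from the lid's front (handle side) to the hinges, z up.
- lid (a joint): Lid hinge angle in rad: 0 = shut, grows as the front edge goes up and away from the chest's front, up to 2.6. The axis is level, along the chest's y, through point lid_hinge. The lid is a hollow tray 200 x 300 x 50 mm of 0.65 to 0.9 kg on a free, nearly frictionless hinge. Its centre of gravity is 101 mm in front of the axis and 35 mm above it when shut, so it balances at 1.235 rad (71 degrees, 19 short of upright): below that it falls shut, above it falls over backwards.
- lid_hinge (a point): Point on the hinge axis, middle of the far upper rim of the box: 100 mm along the chest's x from its centre, 95 mm above the bench.
- lid_handle (a point): Middle of the bar of the steel bow handle on the lid's top face; it moves with the lid. Round bar 10 mm thick, 110 mm long, along the chest's y, its centre 38 mm off the top face (28 mm behind the front edge). With the lid shut it lies 168 mm in front of and 88 mm above the hinge axis. It may turn between gripping fingers as the lid swings.
- hanger: Hanger, fixed to the bench: foot board 220 x 120 x 18 mm, timber upright 45 x 70 mm, 250 mm tall, and a level steel tube rail. Origin on the bench below the rail; the rail runs along the hanger's x from the upright (face at x = +125 mm) to its free end at x = -30 mm, which points roughly to the robot.
- rail_mid (a point): Point on the centre line of the rail (tube 20 mm thick, its centre line 215 mm above the bench), 80 mm from the free end and 75 mm from the upright; axes as the hanger's. The ear defenders hang with a cup on each side of the rail.
- ear_pad (a point): Centre of the top pad of the ear defenders' headband: pad 32 mm wide (x), 56 mm long (y, along the band), 16 mm thick (z). The ear defenders are 176 mm high and 180 mm wide (y) and weigh 0.19 to 0.31 kg; at the start they stand on their cups on the lid, this point 168 mm above the lid. The cups (66 mm in x, 82 mm high) leave 80 mm between them. The pad's underside rests on the rail when hung, so fingertips that reach below the pad then meet the rail. The two sides are alike.
- stay: The new lid stay, a loose flat steel strip 190 x 20 x 5 mm behind the chest, origin at the middle of its underside; to be left alone.
- driver: Screwdriver lying loose behind the chest; to be left alone.
- square: Try square lying loose behind the hanger, origin under its 100 mm wooden stock; blade 150 mm; to be left alone.

How it is judged:
By the outcome, as a careful person would: the job done as asked, in the order asked, and still so for the second after the job is handed in, while the arm keeps its last pose, push and grip.
It also fails if it takes over 67 s, if anything falls off the work surface, if the arm or the gripper's body presses on something with over 40 N, if the wrist force passes 120 N, or if a joint passes its speed limit or range.

## Working session

There is one attempt and no reset: what is moved stays moved. The work goes in short steps, each a Python script; the robot and the scene stay as the last script left them, time stands still between calls to the robot, and variables do not carry over. Pictures are saved under pics/ and viewed, and the job is handed in when it is done.

```bash
ls; mkdir -p pics
python3 - <<'E'
from cell import manip, cams
import cv2, numpy as np
s=manip.state(); print(s)
for n in ["scene","top","wrist"]:
    c=cams.capture(n); cv2.imwrite(f"pics/{n}0.png",c["image"]); np.savez(f"{n}0.npz",**c)
    print(n,{k:np.round(v,4).tolist() for k,v in c.items() if k not in("image","z_map")})
E
```

```text
pics
{'clock': 0.0, 'joint_pos': array([ 1.28308715e+00,  2.64746987e-01,  1.60534767e+00,  1.57012708e-05,
        1.27369974e+00, -3.69446538e-02]), 'joint_velocities': array([ 2.39348466e-04, -8.57226616e-04,  5.61205818e-04,  1.30740754e-03,
        1.53083979e-03,  4.13613134e-05]), 'tau': array([-1.47616796e-03, -5.02113605e+01, -3.56869054e+01,  7.26484624e-02,
        2.94746133e-02, -1.34865450e-04]), 'tool_pos': array([0.16732474, 0.6532091 , 0.23740638]), 'tcp_rot': array([ 0.19516197,  1.56218704, -0.1985787 ]), 'contact_force': array([-0.79796167,  0.2048611 , -0.53002254]), 'moment': array([ 0.05524025, -0.03370793,  0.02869337]), 'gripper_width': 0.08817946907536857}
scene {'intrinsics': [[489.6667, 0.0, 277.1571], [0.0, 489.6667, 206.5197], [0.0, 0.0, 1.0]], 'k1': -0.1696, 'position': [1.1413, 0.5113, 1.0359], 'orientation': [-1.0821, -2.4732, 0.9049]}
top {'intrinsics': [[437.0402, 0.0, 274.0085], [0.0, 437.0402, 208.1833], [0.0, 0.0, 1.0]], 'k1': -0.1272, 'position': [0.4955, 0.0218, 1.0462], 'orientation': [-2.1895, 2.1536, -0.1251]}
wrist {'intrinsics': [[374.1536, 0.0, 280.5382], [0.0, 374.1536, 208.5336], [0.0, 0.0, 1.0]], 'k1': -0.0309, 'T_tool_cam': [[0.0005, -0.3017, 0.9534, -0.1463], [1.0, 0.0004, -0.0004, 0.0002], [-0.0003, 0.9534, 0.3017, -0.0778], [0.0, 0.0, 0.0, 1.0]]}
```

View pics/scene0.png

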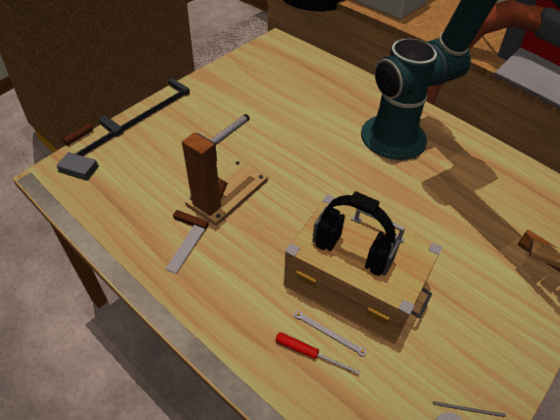

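View pics/top0.png

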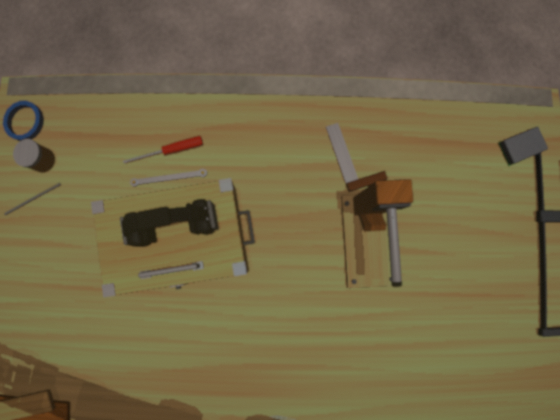

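View pics/wrist0.png

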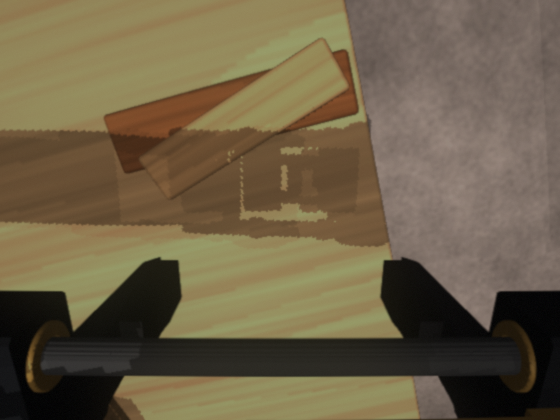

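The scene view shows the ear defenders on the lid, the hanger rail from (215,140) to (247,118), and the yellow hinges on the chest's far side. In the top view the lid's corner plates are at (98,207), (226,186), (240,269) and (109,290), the handle bar runs (140,274)–(201,266), and the rail runs (393,205)–(397,283). Next I'll measure these.

```bash
cat > h.py <<'E'
import numpy as np, cv2
from scipy.spatial.transform import Rotation as R
def pose(c,tool=None):
    if "T_tool_cam" in c:
        p,r=tool; T=np.eye(4);T[:3,:3]=R.from_rotvec(r).as_matrix();T[:3,3]=p
        T=T@c["T_tool_cam"]; return T[:3,:3],T[:3,3]
    return R.from_rotvec(c["orientation"]).as_matrix(),np.array(c["position"])
def slopes(c,uv):
    K=c["intrinsics"]; k=float(c["k1"])
    return cv2.undistortPoints(np.array(uv,float).reshape(-1,1,2),K,np.array([k,0,0,0.])).reshape(-1,2)
def plane(c,uv,z,tool=None):
    Rm,p=pose(c,tool); s=slopes(c,uv); d=np.c_[s,np.ones(len(s))]@Rm.T
    return p+d*((z-p[2])/d[:,2])[:,None]
def cloud(c,tool=None):
    Rm,p=pose(c,tool); h,w=c["z_map"].shape
    v,u=np.mgrid[:h,:w]; s=slopes(c,np.c_[u.ravel(),v.ravel()]); Z=c["z_map"].ravel()[:,None]
    P=(np.c_[s,np.ones(len(s))]*Z)@Rm.T+p; P[Z[:,0]==0]=np.nan
    return P.reshape(h,w,3)
E
python3 - <<'E'
from h import *
np.set_printoptions(precision=4,suppress=True)
t=dict(np.load("top0.npz"));s=dict(np.load("scene0.npz"))
T=cloud(t);S=cloud(s)
print("bench z",np.nanmedian(T[300:340,300:500,2]))
print("lid z",np.nanmedian(T[235:255,120:220,2]))
# lid outline from top depth
m=((abs(T[...,2]-.145)<.008)).astype(np.uint8); m[:, :80]=0; m[:,265:]=0; m[:150]=0; m[310:]=0
cs,_=cv2.findContours(m,0,2); c=max(cs,key=cv2.contourArea); box=cv2.boxPoints(cv2.minAreaRect(c)); print(box)
B=plane(t,box,.145); print(B, np.linalg.norm(np.diff(B,axis=0),axis=1))
# points above
for nm,C in(("top",T),("scene",S)):
    P=C.reshape(-1,3); 
    q=P[(P[:,2]>.285)&(P[:,1]>.1)&(P[:,1]<.5)&(P[:,0]>.3)]; print(nm,"pad",len(q),np.nanmean(q,0),np.nanmin(q,0),np.nanmax(q,0))
    q=P[(P[:,2]>.175)&(P[:,2]<.19)&(P[:,1]>.0)&(P[:,1]<.5)&(P[:,0]<.48)&(P[:,0]>.3)]; print("handle",len(q),np.nanmean(q,0) if len(q) else 0, q.min(0) if len(q) else 0,q.max(0) if len(q) else 0)
    q=P[(P[:,2]>.205)&(P[:,2]<.235)&(P[:,1]<-.1)&(P[:,1]>-.4)&(P[:,0]<.8)]; print("rail",len(q),q.mean(0),q.min(0),q.max(0), q[:,2].max())
    q=P[(P[:,2]>.24)&(P[:,2]<.26)&(P[:,1]<-.1)&(P[:,1]>-.4)]; print("post",q.mean(0),q.min(0),q.max(0))
E
```

```text
bench z -0.00020649749177270582
lid z 0.1447667078734542
[[ 87.1201 202.1643]
 [230.9696 177.8205]
 [247.0722 272.9724]
 [103.2227 297.3162]]
[[0.5971 0.4102 0.145 ]
 [0.6534 0.105  0.145 ]
 [0.4568 0.067  0.145 ]
 [0.3991 0.3653 0.145 ]] [0.3104 0.2002 0.3038]
top pad 1109 [0.5536 0.2131 0.31  ] [0.5295 0.1584 0.2851] [0.5756 0.2779 0.3245]
handle 297 [0.4605 0.2218 0.1862] [0.4457 0.1642 0.1753] [0.4759 0.2811 0.1899]
rail 951 [ 0.5241 -0.2102  0.2219] [ 0.4383 -0.2393  0.2054] [ 0.6349 -0.173   0.2349] 0.23491029699097798
post [ 0.6124 -0.2086  0.2486] [ 0.586  -0.2457  0.2402] [ 0.6398 -0.173   0.2541]
scene pad 816 [0.5567 0.2257 0.3111] [0.5286 0.1592 0.2852] [0.5789 0.2813 0.3264]
handle 99 [0.4626 0.2354 0.1847] [0.4471 0.1656 0.1756] [0.4782 0.2828 0.1899]
rail 609 [ 0.5638 -0.2024  0.2215] [ 0.4394 -0.2416  0.205 ] [ 0.6439 -0.1706  0.235 ] 0.2349669790159794
post [ 0.6189 -0.2039  0.2497] [ 0.5866 -0.2453  0.2401] [ 0.644  -0.17    0.2571]
```

Run:
```python
from h import *
np.set_printoptions(precision=4,suppress=True)
t=dict(np.load("top0.npz"));s=dict(np.load("scene0.npz"))
T=cloud(t);S=cloud(s)
def rect(q):
    (c,wh,a)=cv2.minAreaRect((q[:,:2]*1000).astype(np.float32)); return np.round(c,1),np.round(wh,1),a
for nm,C in(("top",T),("scene",S)):
    P=C.reshape(-1,3); print(nm)
    for zl in(.24,.30,.312):
        q=P[(P[:,2]>zl)&(P[:,1]>.1)&(P[:,1]<.5)&(P[:,0]>.3)]
        print(" pad>",zl,len(q),rect(q),"max z",np.percentile(q[:,2],95))
        d=q[:,:2]-q[:,:2].mean(0); e=np.linalg.svd(d,full_matrices=False)[2][0]; print("  dir",np.degrees(np.arctan2(*e[::-1])))
    q=P[(P[:,2]>.205)&(P[:,2]<.232)&(P[:,1]<-.15)&(P[:,1]>-.3)&(P[:,0]<.575)&(P[:,0]>.43)]
    f=np.polyfit(q[:,0],q[:,1],1); print(" rail slope",f, "y at .45,.5,.55",np.polyval(f,[.45,.5,.55]),"xmin",q[:,0].min(),rect(q),"ztop",np.percentile(q[:,2],95))
    q=P[(P[:,2]>.175)&(P[:,2]<.19)&(P[:,1]>.0)&(P[:,1]<.5)&(P[:,0]<.48)&(P[:,0]>.3)]; print(" handle",rect(q))
im=t["image"][150:310,70:270]; cv2.imwrite("pics/topcrop.png",cv2.resize(im,None,fx=4,fy=4,interpolation=2)[:600])
im=s["image"][170:330,270:450]; cv2.imwrite("pics/sccrop.png",cv2.resize(im,None,fx=3.5,fy=3.5,interpolation=2))
```

```text
top
 pad> 0.24 1402 (array([552.5, 219.2]), array([ 32.2, 164.2]), 11.200203895568848) max z 0.3215304944591485
  dir -78.29419535203891
 pad> 0.3 840 (array([552.9, 217.3]), array([32.2, 89.5]), 10.439676284790039) max z 0.3218569810036846
  dir -78.7881544495478
 pad> 0.312 613 (array([552.4, 219.9]), array([32.1, 57. ]), 11.200203895568848) max z 0.32199659093699784
  dir 99.6821720583656
 rail slope [ 0.0718 -0.251 ] y at .45,.5,.55 [-0.2187 -0.2151 -0.2115] xmin 0.4382507539556768 (array([ 506.6, -216. ]), array([136.1,  20.2]), 4.223490238189697) ztop 0.22590616682423398
 handle (array([460.3, 222.6]), array([ 10.1, 119.2]), 11.141013145446777)
scene
 pad> 0.24 1049 (array([554.8, 220.9]), array([ 33.9, 162.8]), 12.296255111694336) max z 0.3237792490667391
  dir 103.19985481869485
 pad> 0.3 641 (array([555., 220.]), array([33.9, 93.4]), 12.296255111694336) max z 0.3241637306603793
  dir 103.36710535360469
 pad> 0.312 429 (array([554.9, 220. ]), array([34. , 56.4]), 11.713210105895996) max z 0.3243727826059606
  dir 103.77250763777964
 rail slope [ 0.0612 -0.2429] y at .45,.5,.55 [-0.2154 -0.2123 -0.2093] xmin 0.43943973396051617 (array([ 506.4, -214.5]), array([133.4,  20.4]), 3.392116069793701) ztop 0.2279215507385668
 handle (array([465.3, 224.9]), array([ 12.1, 119.3]), 12.942790985107422)
```

View pics/sccrop.png

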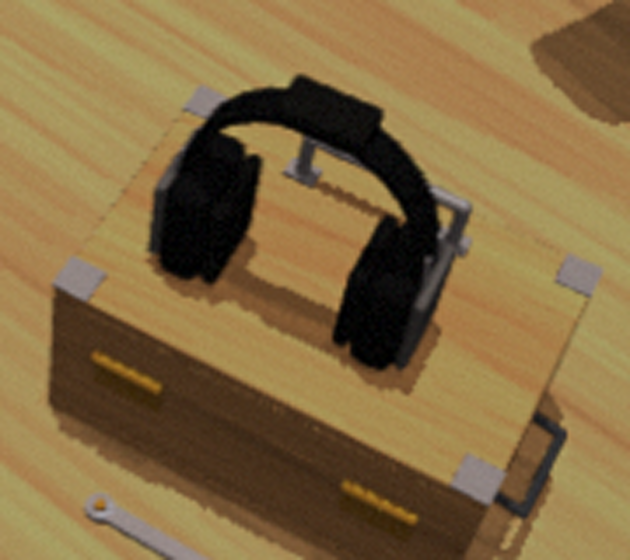

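Both views agree. The pad is at about (0.5535, 0.220, 0.313), turned 11.2°. The handle is at (0.461, 0.223), z 0.183, and the chest is turned about 11°. The rail passes y≈-0.2145 at x=0.519, turned 4°. I'll check the IK for each pose, then pick up the ear defenders.

```bash
cat >> h.py <<'E'
def rot(yaw):  # tool x down, tool y at yaw
    x=np.array([0,0,-1.]); y=np.array([np.cos(yaw),np.sin(yaw),0]); 
    return R.from_matrix(np.c_[x,y,np.cross(x,y)]).as_rotvec()
PAD=np.array([.5535,.220,.313]); PY=np.radians(11.3)
RM=np.array([.5187,-.2145,.215]); RY=np.radians(3.9)
CY=np.radians(10.8); CX=np.array([np.cos(CY),np.sin(CY),0]); HND=np.array([.461,.2230,.183]); HINGE=HND+.168*CX-np.array([0,0,.088])
E
python3 - <<'E'
from h import *
from cell import manip, inverse_kinematics as ik
np.set_printoptions(precision=3,suppress=True)
s=manip.state(); print(R.from_rotvec(s["tcp_rot"]).as_matrix())
for k in (0,np.pi):
    for n,p,y in(("pick",PAD+[0,0,-.006],PY),("lift",PAD+[0,0,.137],PY),("over",RM+[0,0,.235],RY),("hang",RM+[0,0,.012],RY),("h0",HND+[0,0,-.019],CY),("h1",HINGE+.028*CX+[0,0,.188-.019],CY),("hh",HND+[0,0,.1],CY)):
        print(k,n,ik(p,rot(y+k)))
print(HINGE)
E
```

```text
[[-0.     0.248  0.969]
 [-0.002  0.969 -0.248]
 [-1.    -0.002 -0.   ]]
0 pick [0.337 0.08  1.693 0.    1.369 0.139]
0 lift [0.337 0.058 1.462 0.    1.622 0.139]
0 over [-0.436 -0.009  1.531 -0.     1.62  -0.505]
0 hang [-0.436  0.058  1.864 -0.     1.22  -0.505]
0 h0 [0.402 0.016 2.028 0.    1.097 0.213]
0 h1 [0.343 0.304 1.507 0.    1.331 0.154]
0 hh [ 0.402 -0.073  1.89   0.     1.325  0.213]
3.141592653589793 pick None
3.141592653589793 lift None
3.141592653589793 over None
3.141592653589793 hang None
3.141592653589793 h0 None
3.141592653589793 h1 None
3.141592653589793 hh None
[0.626 0.254 0.095]
```

Run:
```python
from h import *
from cell import manip, cams
np.set_printoptions(precision=4,suppress=True)
manip.move_pose(PAD+[0,0,.10],rot(PY))
print(manip.state()["clock"])
c=cams.capture("wrist"); cv2.imwrite("pics/w1.png",c["image"])
manip.move_linear(PAD+[0,0,-.0065],rate=.12)
s=manip.state(); print(s["clock"],s["tool_pos"],s["contact_force"])
c=cams.capture("wrist"); cv2.imwrite("pics/w2.png",c["image"])
```

```text
2.325
3.4167 [0.554  0.2202 0.3076] [-0.2621 -1.1761 -0.0943]
```

View pics/w2.png

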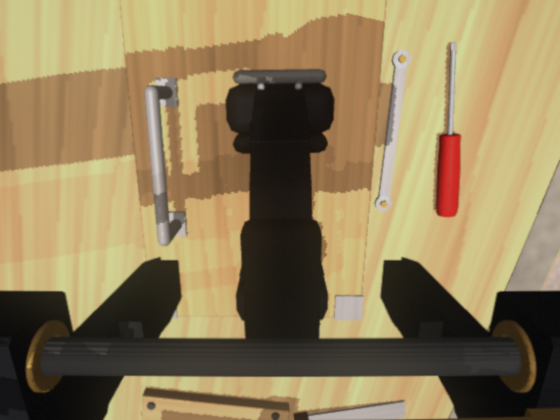

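The wrist view shows the pad at about (282,270), centred between the fingers at (180,270) and (383,270). Next I'll grip it and lift.

Run:
```python
from h import *
from cell import manip, cams
np.set_printoptions(precision=4,suppress=True)
manip.set_gripper(0.0,force=45)
s=manip.state(); print(s["clock"],s["gripper_width"],s["contact_force"])
manip.move_linear(PAD+[0,0,.03],rate=.08)
s=manip.state(); print(s["clock"],s["gripper_width"],s["contact_force"],s["moment"])
manip.move_linear(PAD+[0,0,.137],rate=.12)
manip.dwell(.3)
s=manip.state(); print(s["clock"],s["gripper_width"],s["contact_force"],s["moment"])
c=cams.capture("scene"); cv2.imwrite("pics/s3.png",c["image"])
```

```text
4.3583 0.03166829783572416 [ 0.4506 -0.1026  0.1599]
4.9667 0.031366465945581574 [-0.0263 -0.6578 -3.035 ] [-0.0832  0.0668 -0.0699]
6.3083 0.031478064453442874 [ 0.2989  0.2945 -2.8723] [-0.0645  0.0173  0.0035]
```

View pics/s3.png

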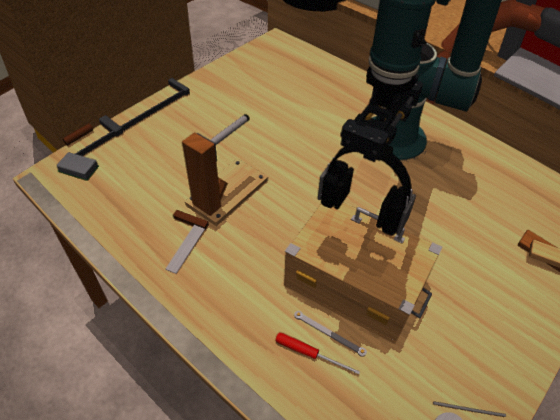

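The picture shows the ear defenders held level above the lid, with a load of 2.9 N. Next I'll carry them over the rail.

Run:
```python
from h import *
from cell import manip, cams
np.set_printoptions(precision=4,suppress=True)
manip.move_linear(RM+[0,0,.235],rate=.13,rot=rot(RY))
manip.dwell(.5)
s=manip.state(); print(s["clock"],s["tool_pos"],s["gripper_width"],s["contact_force"],s["moment"])
c=cams.capture("scene"); cv2.imwrite("pics/s4.png",c["image"]); np.savez("s4.npz",**c)
tl=(s["tool_pos"],s["tcp_rot"])
c=cams.capture("wrist"); cv2.imwrite("pics/w4.png",c["image"]); np.savez("w4.npz",**c)
C=cloud(c,tl).reshape(-1,3)
q=C[(C[:,2]>.205)&(C[:,2]<.23)&(C[:,0]<.59)&(C[:,0]>.42)&(abs(C[:,1]+.21)<.05)]
print("rail wrist",len(q),q.mean(0) if len(q) else 0,q.min(0) if len(q) else 0,q.max(0)if len(q) else 0)
C=cloud(dict(np.load("s4.npz"))).reshape(-1,3)
q=C[(C[:,2]>.27)&(C[:,2]<.35)&(C[:,1]<-.05)&(C[:,1]>-.36)&(C[:,0]<.58)&(C[:,0]>.42)]
for y in np.arange(-.34,-.06,.02): 
    k=q[abs(q[:,1]-y)<.01]; print(round(y,2),len(k),k.mean(0) if len(k) else '')
```

```text
10.3583 [ 0.5187 -0.2145  0.45  ] 0.03135615690582556 [ 0.0509 -0.5012 -3.0638] [-0.0507  0.0618  0.0505]
rail wrist 1742 [ 0.5176 -0.2124  0.2228] [ 0.4399 -0.2286  0.2055] [ 0.5899 -0.1798  0.2297]
-0.34 0 
-0.32 0 
-0.3 29 [ 0.5523 -0.2978  0.3235]
-0.28 96 [ 0.5557 -0.2782  0.324 ]
-0.26 371 [ 0.5306 -0.2571  0.3243]
-0.24 8 [ 0.5411 -0.2496  0.3343]
-0.22 0 
-0.2 0 
-0.18 2 [ 0.5445 -0.1703  0.3192]
-0.16 92 [ 0.5447 -0.161   0.3238]
-0.14 154 [ 0.5442 -0.1385  0.3236]
-0.12 296 [ 0.5162 -0.1246  0.3257]
-0.1 0 
-0.08 0 
-0.06 0
```

View pics/s4.png

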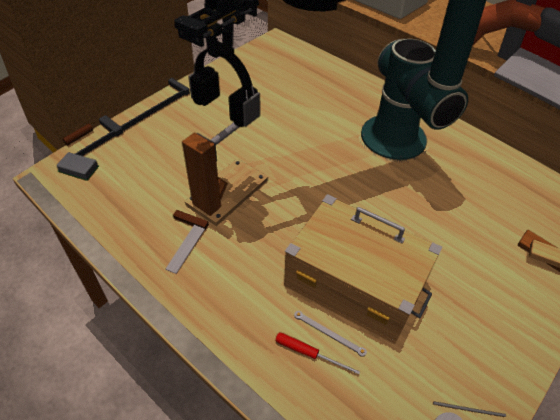

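View pics/w4.png

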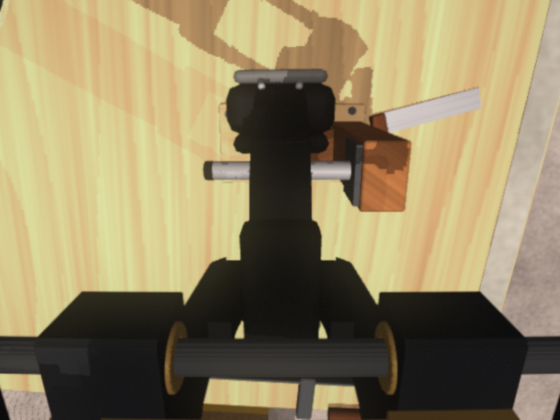

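The ear defenders hang straight over the rail; in the wrist view the rail runs (205,170)–(350,170) between the cups. I'll lower until I feel contact.

Run:
```python
from h import *
from cell import manip, cams
np.set_printoptions(precision=4,suppress=True)
X=np.array([RM[0],-.2138,0])
manip.move_linear(X+[0,0,.26],rate=.12)
manip.move_linear(X+[0,0,.238],rate=.06)
manip.dwell(.2)
f0=manip.state()["contact_force"]; print(f0)
for z in np.arange(.236,.221,-.0015):
    manip.move_linear(X+[0,0,z],rate=.03); s=manip.state()
    print(round(z,4),s["clock"],s["tool_pos"][2],s["contact_force"])
    if s["contact_force"][2]>f0[2]+2.5: break
c=cams.capture("scene"); cv2.imwrite("pics/s5.png",cv2.resize(c["image"][60:260,120:320],None,fx=3,fy=3))
```

```text
[-0.8032 -0.2252 -2.2581]
0.236 13.1583 0.23595823934200255 [ 0.4576  0.9585 -3.1528]
0.2345 13.4083 0.23432565745476333 [-0.2826 -0.291  -3.0988]
0.233 13.6583 0.2328356589830799 [-0.774   0.5783 -3.3491]
0.2315 13.9083 0.23131691190741985 [-0.9428  0.1024 -3.0343]
0.23 14.1583 0.22982218324767004 [-0.4792 -0.612  -2.8021]
0.2285 14.4083 0.2283394843116209 [-0.4292 -0.4399 -3.3017]
0.227 14.6583 0.2268329889507331 [ 0.1431 -0.7332 -3.5338]
0.2255 14.9083 0.22626276159352163 [-2.6051  1.0245  1.2466]
```

View pics/s5.png

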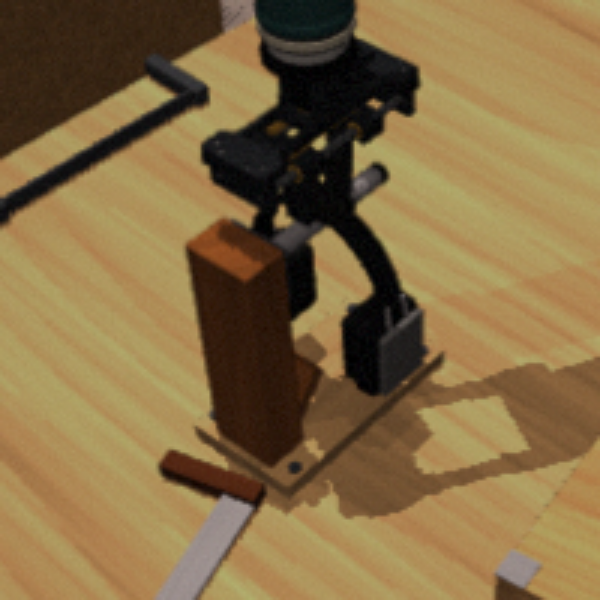

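Contact came at TCP z≈0.226, close to the expected 0.2275, and the cups sit on either side of the rail. I'll release it gently and go up.

Run:
```python
from h import *
from cell import manip, cams
np.set_printoptions(precision=4,suppress=True)
X=np.array([RM[0],-.2138,0])
manip.set_gripper(0.05,force=45)
manip.dwell(.3)
s=manip.state(); print(s["clock"],s["gripper_width"],s["contact_force"])
manip.move_linear(X+[0,0,.26],rate=.06)
manip.move_linear(X+[0,0,.36],rate=.15)
c=cams.capture("scene"); cv2.imwrite("pics/s6.png",cv2.resize(c["image"][60:260,120:320],None,fx=3,fy=3))
c=cams.capture("top"); cv2.imwrite("pics/t6.png",c["image"])
s=manip.state(); print(s["clock"],s["gripper_width"],s["contact_force"])
```

```text
15.7167 0.0501880811551614 [ 0.6749 -0.342  -0.672 ]
17.3583 0.049935973432910695 [-0.2188 -0.7445 -0.9415]
```

View pics/s6.png

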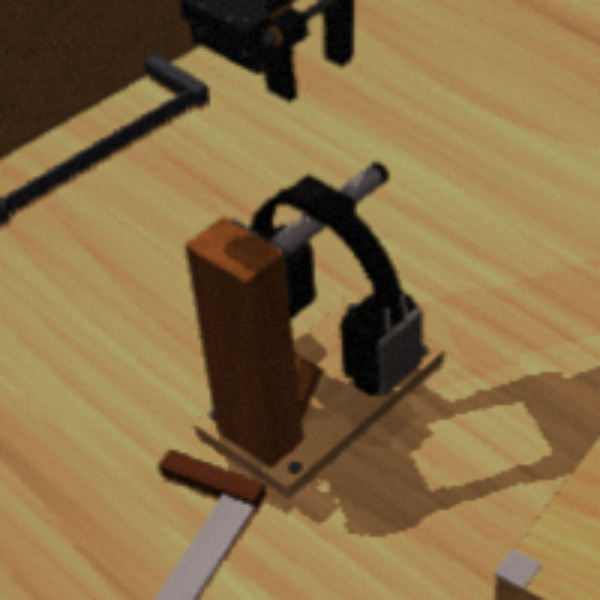

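The ear defenders hang on the rail, with a cup on each side, and nothing is holding them. Next is the handle: I'll hover above it and re-measure the handle and hinge.

Run:
```python
from h import *
from cell import manip, cams
np.set_printoptions(precision=4,suppress=True)
t=cams.capture("top"); P=cloud(t).reshape(-1,3)
m=(abs(cloud(t)[...,2]-.145)<.006).astype(np.uint8); m[:, :80]=0; m[:,265:]=0; m[:150]=0; m[310:]=0
m=cv2.morphologyEx(m,2,np.ones((5,5),np.uint8))
box=cv2.boxPoints(cv2.minAreaRect(max(cv2.findContours(m,0,2)[0],key=cv2.contourArea))); B=plane(t,box,.145); print("lid",B.mean(0),B[:,:2].tolist())
def rect(q): return cv2.minAreaRect((q[:,:2]*1000).astype(np.float32))
q=P[(P[:,2]>.178)&(P[:,2]<.192)&(P[:,1]>.0)&(P[:,1]<.5)&(P[:,0]<.5)&(P[:,0]>.3)];print("top",rect(q))
manip.move_linear([.52,.0,.36],rate=.25,rot=rot(CY))
manip.move_pose(HND+[0,0,.10],rot(CY))
manip.dwell(.2)
s=manip.state(); print(s["clock"],s["tool_pos"])
c=cams.capture("wrist"); cv2.imwrite("pics/w7.png",c["image"])
P=cloud(c,(s["tool_pos"],s["tcp_rot"])).reshape(-1,3)
q=P[(P[:,2]>.178)&(P[:,2]<.192)&(P[:,1]>.1)&(P[:,1]<.35)&(P[:,0]<.5)&(P[:,0]>.42)];print("wrist",len(q),rect(q),q[:,2].max())
print("expected center",HND)
```

```text
lid [0.5266 0.2371 0.145 ] [[0.5973089685414285, 0.4101500936731237], [0.6533008149357722, 0.10535354942429163], [0.4566933269335232, 0.06744672355057925], [0.39924811804352245, 0.3653194628194021]]
top ((460.47369384765625, 221.9052734375), (10.147085189819336, 118.02276611328125), 11.143641471862793)
19.575 [0.462  0.2219 0.2837]
wrist 2403 ((461.6673889160156, 225.30226135253906), (9.831674575805664, 118.44186401367188), 10.336478233337402) 0.19054641987334847
expected center [0.461 0.223 0.183]
```

View pics/w7.png

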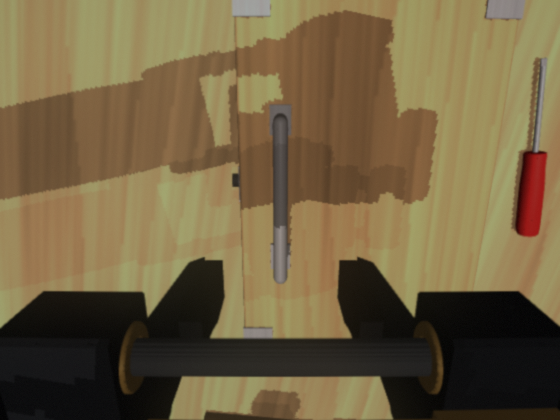

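Run:
```python
from h import *
from cell import manip, cams
np.set_printoptions(precision=4,suppress=True)
H=np.array([.4612,.2237,.183])
manip.move_linear(H+[0,0,-.017],rate=.1)
s=manip.state(); print(s["tool_pos"],s["contact_force"])
manip.set_gripper(0.0,force=30); manip.dwell(.2)
s=manip.state(); print(s["clock"],s["tool_pos"],s["gripper_width"],s["contact_force"])
HI=H+.168*CX-np.array([0,0,.088]); print(HI)
r=np.hypot(.168,.088); a0=np.arctan2(.088,-.168)
for th in np.radians(np.arange(3,31,3)):
    a=a0-th; p=HI+r*np.cos(a)*CX+np.array([0,0,r*np.sin(a)-.017])
    manip.move_linear(p,rate=.05); s=manip.state()
    print(round(np.degrees(th)),s["clock"],s["tool_pos"]-p,s["contact_force"],s["moment"],s["gripper_width"])
c=cams.capture("scene"); cv2.imwrite("pics/s8.png",c["image"])
```

```text
[0.4618 0.224  0.1668] [-0.2431  0.7996  0.3255]
21.85 [0.4613 0.2237 0.166 ] 0.008411192847628958 [ 0.951   0.8254 -0.905 ]
[0.6262 0.2552 0.095 ]
3 22.2 [-0.0001 -0.     -0.0003] [ 2.3733  0.1721 -6.9655] [ 0.1497 -0.1895 -0.053 ] 0.008992852714931769
6 22.55 [ 0.0002 -0.      0.0002] [ 2.1611  1.4165 -7.3058] [ 0.0556 -0.2042 -0.0014] 0.00876832839186623
9 22.9 [ 0.0001 -0.0001  0.0004] [ 0.5092  0.7591 -7.1137] [-0.0105 -0.0183 -0.052 ] 0.00852595319855456
12 23.25 [ 0.0001 -0.0001  0.0005] [-0.5668 -1.1661 -5.2884] [-0.1823  0.2793 -0.0163] 0.008794332581313196
15 23.6 [ 0.     -0.0001  0.0007] [-3.351  -1.1358 -2.3812] [-0.3628  0.7126 -0.051 ] 0.008958606698116376
18 23.95 [-0.0001 -0.0001  0.0008] [-4.5614 -3.0598 -0.8403] [-0.4184  0.8971  0.0012] 0.008498187174696612
21 24.3 [-0.     -0.0001  0.0011] [-5.7544 -3.5356  1.0782] [-0.4879  1.0842 -0.0368] 0.008897655066964138
24 24.65 [ 0.     -0.0001  0.0014] [-6.0102 -3.5227  1.5029] [-0.5156  1.116  -0.005 ] 0.008846479658995026
27 25.0 [ 0.0001 -0.0001  0.0018] [-6.3271 -3.1449  3.0007] [-0.5376  1.1617 -0.0214] 0.008967232370962863
30 25.35 [ 0.0003 -0.0001  0.0021] [-6.9371 -2.7262  4.4447] [-0.5854  1.203  -0.023 ] 0.009370201995221707
```

View pics/s8.png

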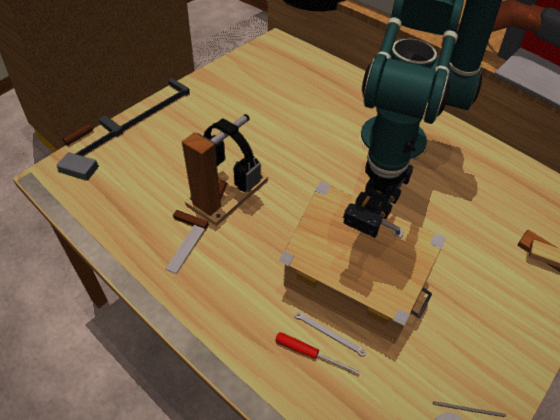

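The hung ear defenders are still in place and the lid is rising. The tool is being pushed radially outward by about 7 N, so my arc radius is slightly small. I'll continue with a small radial correction from the force.

```bash
cat >> h.py <<'E'
HI=np.array([.6262,.2552,.095]); RR=np.hypot(.168,.088); A0=np.arctan2(.088,-.168)
def lidstep(manip,deg,off,rate=.05,dz=-.017):
    a=A0-np.radians(deg); er=np.cos(a)*CX+np.array([0,0,np.sin(a)]); et=np.sin(a)*CX-np.array([0,0,np.cos(a)])
    p=HI+(RR+off)*er+np.array([0,0,dz]); manip.move_linear(p,rate=rate); s=manip.state(); f=s["contact_force"]
    fr,ft=f@er,f@et; b=s["tool_pos"]-HI-np.array([0,0,dz]); ang=np.degrees(A0-np.arctan2(b[2],b@CX))
    print(round(deg,2),"t",round(s["clock"],2),"off %.4f"%off,"fr %.1f ft %.1f"%(fr,ft),"fy %.1f"%(f@np.cross([0,0,1],CX)),"ang %.2f r %.4f"%(ang,np.hypot(b[2],b@CX)),"|f| %.1f"%np.linalg.norm(f))
    return off+np.clip(.00015*fr,-.0012,.0012)
E
python3 - <<'E'
from h import *
from cell import manip, cams
off=.001
for d in np.arange(32,57,2.): off=lidstep(manip,d,off)
c=cams.capture("scene"); cv2.imwrite("pics/s9.png",c["image"]); np.savez("s9.npz",**c)
print(off)
E
```

```text
32.0 t 25.68 off 0.0010 fr 4.8 ft -3.8 fy -2.1 ang 32.27 r 0.1915 |f| 6.5
34.0 t 25.97 off 0.0017 fr 3.3 ft -2.7 fy -2.1 ang 34.13 r 0.1917 |f| 4.7
36.0 t 26.25 off 0.0022 fr 1.9 ft -4.2 fy -3.1 ang 36.00 r 0.1919 |f| 5.5
38.0 t 26.53 off 0.0025 fr 1.2 ft -2.5 fy -2.8 ang 37.98 r 0.1921 |f| 3.9
40.0 t 26.82 off 0.0027 fr 1.2 ft -2.1 fy -4.8 ang 39.95 r 0.1923 |f| 5.4
42.0 t 27.1 off 0.0029 fr 1.4 ft -2.6 fy -4.0 ang 41.95 r 0.1925 |f| 4.9
44.0 t 27.38 off 0.0031 fr 1.4 ft -2.9 fy -5.0 ang 43.95 r 0.1927 |f| 6.0
46.0 t 27.67 off 0.0033 fr 0.8 ft -2.7 fy -4.6 ang 45.92 r 0.1929 |f| 5.4
48.0 t 27.95 off 0.0034 fr 1.1 ft -3.6 fy -4.3 ang 47.94 r 0.1931 |f| 5.7
50.0 t 28.23 off 0.0036 fr 0.4 ft -2.4 fy -4.5 ang 49.97 r 0.1933 |f| 5.1
52.0 t 28.52 off 0.0036 fr 1.4 ft -1.5 fy -5.6 ang 52.02 r 0.1935 |f| 6.0
54.0 t 28.8 off 0.0038 fr 1.2 ft -1.9 fy -5.3 ang 54.00 r 0.1936 |f| 5.8
56.0 t 29.08 off 0.0040 fr 1.7 ft -2.7 fy -5.9 ang 56.03 r 0.1938 |f| 6.7
0.004265823437364255
```

View pics/s9.png

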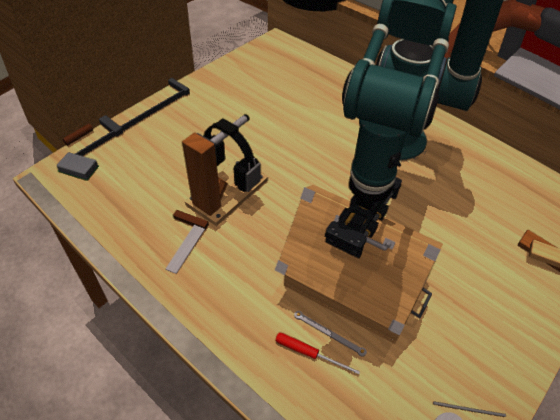

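Next I'll measure the true lid angle by fitting a plane to the lid's top face in the depth image.

```bash
cat >> h.py <<'E'
def lidangle(c,deg):
    P=cloud(c).reshape(-1,3); d=P-HI; u=d@CX; v=d@np.cross([0,0,1],CX); w=d[:,2]
    best=np.radians(deg)
    for tol in(.02,.008,.005):
        n=np.array([np.sin(best),np.cos(best)]); l=np.array([-np.cos(best),np.sin(best)])
        h=u*n[0]+w*n[1]; al=u*l[0]+w*l[1]
        k=(abs(h-.05)<tol)&(al>.03)&(al<.165)&(abs(v)<.14)
        q=np.c_[u[k],w[k]]
        q3=P[k]; c0=q3.mean(0); nn=np.linalg.svd(q3-c0,full_matrices=False)[2][2]; nn*=np.sign(nn[2])
        best=np.arctan2(nn@CX,nn[2]); 
    return np.degrees(best),k.sum(),"h %.4f"%np.median(h[k]),"rms %.4f"%np.std((q3-c0)@nn),"ny %.3f"%(nn@np.cross([0,0,1],CX))
E
python3 - <<'E'
from h import *
from cell import manip, cams
print(lidangle(dict(np.load("s9.npz")),56))
t=cams.capture("top"); print(lidangle(t,56))
E
```

```text
(np.float64(55.77219362982054), np.int64(7045), 'h 0.0504', 'rms 0.0017', 'ny -0.004')
(np.float64(55.829426261628825), np.int64(2145), 'h 0.0481', 'rms 0.0007', 'ny -0.004')
```

Both views give 55.8° for 56° commanded. I'll go on to the balance point at 70.8°.

Run:
```python
from h import *
from cell import manip, cams
off=.0042
for d in [58,60,62,64,66,67.5,69,70,70.9]: off=lidstep(manip,d,off,rate=.04 if d<66 else .025)
manip.dwell(.4)
s=manip.state(); print(s["clock"],s["contact_force"],s["gripper_width"],off)
c=cams.capture("scene"); cv2.imwrite("pics/s10.png",c["image"]); print(lidangle(c,70.8))
c=cams.capture("top"); print(lidangle(c,70.8))
```

```text
58 t 29.5 off 0.0042 fr 0.9 ft -1.9 fy -4.5 ang 58.05 r 0.1941 |f| 4.9
60 t 29.82 off 0.0043 fr 0.7 ft -1.7 fy -6.1 ang 60.05 r 0.1942 |f| 6.4
62 t 30.13 off 0.0044 fr 1.2 ft -1.0 fy -5.4 ang 62.09 r 0.1944 |f| 5.6
64 t 30.45 off 0.0046 fr 0.3 ft -2.6 fy -5.9 ang 64.11 r 0.1946 |f| 6.5
66 t 30.88 off 0.0047 fr 0.4 ft -0.8 fy -4.5 ang 66.09 r 0.1947 |f| 4.6
67.5 t 31.23 off 0.0047 fr 0.4 ft -0.7 fy -5.9 ang 67.61 r 0.1949 |f| 6.0
69 t 31.57 off 0.0048 fr 0.8 ft -0.6 fy -5.0 ang 69.13 r 0.1950 |f| 5.1
70 t 31.86 off 0.0049 fr 0.8 ft -1.4 fy -4.7 ang 70.11 r 0.1950 |f| 5.0
70.9 t 32.13 off 0.0050 fr 0.5 ft -0.4 fy -5.2 ang 71.00 r 0.1949 |f| 5.3
32.5333 [ 0.45618457 -5.20592877  0.91797085] 0.008785817032150142 0.005106297912724934
(np.float64(71.10957627687239), np.int64(5610), 'h 0.0499', 'rms 0.0014', 'ny -0.004')
(np.float64(71.19499306080849), np.int64(728), 'h 0.0485', 'rms 0.0003', 'ny -0.006')
```

View pics/s10.png

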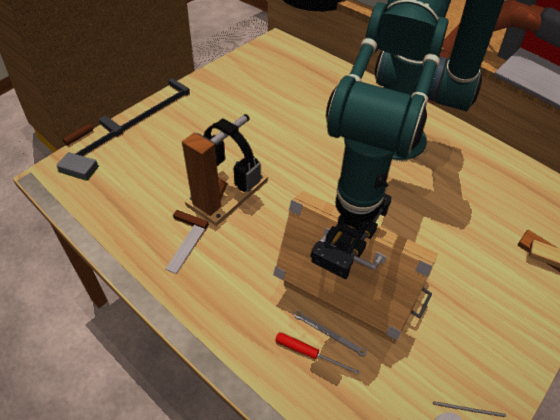

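The lid is at about 71.15°, measured in both views, against the target 70.76°. I'll trim back 0.4° and relieve the 5 N of sideways strain.

Run:
```python
from h import *
import h
from cell import manip, cams
CYv=np.cross([0,0,1],CX)
for sh in(.0008,.0016):
    h.HI=np.array([.6262,.2552,.095])-sh*CYv
    h.lidstep(manip,70.5,.0050,rate=.01)
manip.dwell(.8)
h.HI=np.array([.6262,.2552,.095])
for _ in range(3):
    a=[lidangle(cams.capture(n),70.8) for n in("scene","top")]; s=manip.state(); print([(round(x[0],2),x[1]) for x in a],s["clock"],s["contact_force"],s["gripper_width"],abs(s["joint_velocities"]).max())
    manip.dwell(.2)
```

```text
70.5 t 32.94 off 0.0050 fr 1.1 ft -0.7 fy -2.7 ang 70.50 r 0.1949 |f| 3.0
70.5 t 33.19 off 0.0050 fr 0.5 ft -1.0 fy 0.8 ang 70.51 r 0.1949 |f| 1.4
[(np.float64(70.64), np.int64(5659)), (np.float64(70.72), np.int64(793))] 34.0917 [-1.94627208  4.93710083  1.47825277] 0.008929266349650621 0.0009468088357080558
[(np.float64(70.66), np.int64(5667)), (np.float64(70.72), np.int64(788))] 34.3917 [-1.94322707  4.95024999  1.63485518] 0.008783654876387707 0.0017931780009958732
[(np.float64(70.6), np.int64(5701)), (np.float64(70.73), np.int64(788))] 34.6917 [-1.22726984  5.41046439  1.60192871] 0.00887617896747649 0.0018833447556053132
```

The lid is steady at 70.6–70.7° and still gripped. The last scene picture shows the ear defenders still on the rail and the loose tools untouched, so I'm handing in.

Run:
```python
from cell import manip, order
order.close_job(); print(manip.state()["clock"], manip.state()["gripper_width"])
```

```text
the job is handed in; nothing more can be done
the job is handed in; nothing more can be done
```

The ear defenders hang by the headband over the rail, let go of, and I handed the job in still gripping the lid at its balance point. The hand-in gives no verdict.

- **Ear defenders:** after I let go and backed away, a picture showed them on the rail with a cup on each side. They were still there in the last picture, taken just before the final lid trim.
- **Lid:** I raised it by its handle in small steps. The last checks gave 70.6–70.7° from both cameras, against a target of 70.8°. The arm was still and the grip held.
- **Other things:** the stay, screwdriver and try square looked undisturbed in that same picture. The robot clock read about 35 s of the allowed 67 s.
- **Not quite as expected:** the handle's path came out about 5 mm wider than I calculated, so I followed it by force. A sideways strain of about 5 N stayed on the handle: trimming it first read near zero, then settled at 5 N the other way, and I left it.

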